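Tip the bead out of the hair-clip box

ROBOT

A 7-joint arm with a two-finger parallel gripper is mounted at the origin on the work surface. World frame = base frame: x ahead of the robot, y to its left, z up, the work surface at z = 0. Lengths are in mm, angles in rad, forces in N, time in s.
With the tool pointing down it reaches from about 400 to 875 mm from the base axis. Payload 4.4 kg.
Tool frame: the origin (TCP) lies between the finger pads; the fingertips stand 17 mm ahead of it and the grasp point (between the pads) lies 2 mm behind it; z points along the fingers, y is the line along which they close (so a half turn about z gives the same grasp; the last joint's range is limited). The gripper opens to 85 mm and grips with 20 to 120 N. Pads are 22 mm wide; open, the fingers measure 114 mm over their backs; the gripper's body (76 mm by 85 mm) begins 54 mm behind the grasp point. The pads swing forward as they close: fully open they stand 13 mm farther back than shut.
Start: joints at [-1.401, 0.628, 0.038, 1.517, -0.027, 0.996, -0.02], TCP at [151.829, 632.033, 248.313] pointing down, gripper open.
Joint ranges: [-3.06, 3.06], [-0.37, 2.12], [-1.25, 1.32], [0.18, 2.47], [-1.1, 4.24], [0.23, 1.98], [-2.94, 2.94]. Speed limits (rad/s): [2.57, 2.57, 3.14, 3.14, 3.14, 3.14, 3.14].

INTERFACE

Orientations are given as [roll, pitch, yaw] about the fixed x, y, z axes, in that order (R = Rz(yaw) Ry(pitch) Rx(roll)).
In Python, from cell import sensors, get_image, ctrl gives the robot as it stands.
- The arm moves only by the tool send_rows, never from a script. Its argument "series" is a list of rows, each a list of 3 entries, a list of its own where there are three numbers: the finger opening in mm, from 0 to 85.4, then the shift along the world's x, y, z in units of 60 mm (1.0 is 60 mm), then the turn, a rotation vector about the world's x, y, z in units of 5 degrees (1.0 is 5 degrees). A call has 1 to 8 rows; each row shifts and turns the commanded pose from where the row before left it; what a row does not reach is not made up. A row lasts 1/8 s, in which the tool goes at most 62.5 mm and 10.7 degrees, less where a joint would pass 70% of its speed; a pose out of reach is approached as far as the arm can. A call is refused whole if a number of a shift passes 1 or a number of a turn 1, either way. A call with a gripper value outside its range is refused whole. The fingers move at their own pace and stop on an object; the grip force is fixed at half the most. Time passes only in rows, so rows that do not move let the fingers close. It gives the time, the measured TCP pose, the force, the opening and the grip force at its end, in the units of the state.
- sensors.read_state(): the state, without advancing time (a new reading comes with each control period).
- get_image(name): name is "scene" or "top" or "wrist"; returns a dict with "img" (400x640x3 uint8, red, green, blue), "depth" (400x640 float32, mm along the optical axis (not along the pixel's ray), 0 where there is no reading), "vfov" (degrees; the focal length in pixels is half the picture's height over the tangent of half this angle, whatever the lens; pixels are square), "cx", "cy" (the principal point, pixels), "world_to_cam" (4x4, takes a point from world to camera coordinates). Camera axes: x right, y down, z forward; pixel columns grow to the right and rows downward; lengths in mm; the calibration is good to about 2 mm. A picture is of the moment at which its call begins.
- ctrl.finish_job(): hands the job in; it is judged then, once.
The state is a dict: "clock": time; "qpos": joint angles; "qd": joint speeds; "tau": joint torques, N m; "eef_pos": TCP position; "tool_rot": TCP orientation; "force": force on the tool from outside, world axes, zero at the start; "torque": the same for the moment, N m; "width": finger opening in mm; "gripper_force": force on a finger pad.
Only numpy, scipy, OpenCV 4.12 (cv2) and the standard library are available. Lean on these libraries where they do the work, as an engineer would, in place of code of your own. Each camera call takes 0.05 s, during which the arm holds its last target. There are 200 camera calls.

TASK

A wooden bead lies in the grey hair-clip box that hangs in the steel tilting stand. Tip the box towards the dish to 45 degrees (its tall back panel in line with the slanted rods of the stand, never past 60), hold it there for about a second so that the bead rolls out into the mint dish, then bring it gently all the way back to level. Do not touch the bead with the robot, and leave the dish and everything else where it stands.

Things in the scene. Friction and masses are not known exactly. Their poses are not given: they have to be found in the camera images.
- stand: Fixed steel stand: base plate 90 x 135 mm; at y = +-63 mm two cheeks, 30 mm wide, 136 mm high, carry the box's hinge 120 mm over the table. Origin on the table below the hinge; x = level pouring direction (to the dish), y along the hinge, z up. On each cheek a 6 mm rod slants up and forward at 45 degrees, ending 47 mm ahead of the hinge, 206 mm over the table.
- box (a joint): Tilt of the box about its hinge, rad: 0 = level (a hard stop), growing as it tips towards the dish, 0.785 = 45 degrees; free to 1.45, with no stop or detent at 45 degrees. The hinge is stiff (about 0.3 N m): the box stays where it is left. Tipping it faster than 3 rad/s is not gentle.
- box_top (a point): Middle of the top edge of the box's upright back panel; axes of the box. Panel 5 mm thick (x), 100 mm wide (y), its top 75 mm free on both faces. When level this point is 27.5 mm behind (-x) the hinge and 100 mm above it, 220 mm over the table; at tilt t it is at x = -0.0275 cos t + 0.1 sin t and 0.0275 sin t + 0.1 cos t above the hinge, so nearly level travel, 79 mm forward at 45 degrees.
- box_lip (a point): Middle of the top edge of the box's front ramp, over which the bead leaves; 75 mm ahead of the hinge and 11 mm below it when level. The box is grey plastic, 0.25 kg, 100 mm wide, open above, side walls to 23 mm over the hinge. The ramp rises forward at 32 degrees, so the bead leaves only when the box is tipped further than that.
- bead_center (a point): Centre of the wooden bead, a ball of 30 mm diameter and 14 g, which starts on the floor of the box against the back panel.
- dish: Loose oblong mint ceramic dish, 180 mm (x) x 125 mm (y) x 36 mm high, walls 6 mm, floor 6 mm, 0.6 kg, on the table with one short side under the box's lip. Origin: centre of its underside, z up.
- jug: Bystander: mint ceramic jug, 100 mm wide, 150 mm high, with a handle. Origin: centre of its foot.
- lantern: Bystander: chrome tealight lantern, 100 x 100 mm, 182 mm high. Origin: centre of its underside.
- doll: Bystander: wooden nesting doll, 63 mm wide, 103 mm high, beside the stand behind the back panel. Origin: centre of its foot.
- coaster_a: Bystander: round mustard coaster, 92 mm wide, 7 mm thick, lying beside the stand. Origin: centre of its underside.
- coaster_b: Bystander: round teal coaster, 92 mm wide, 7 mm thick, lying behind the stand. Origin: centre of its underside.
Things that resemble listed ones, but are neither listed nor needed, are in the scene too. Leave any purple or red look-alike of the stand alone. Leave any blue or orange look-alike of the dish alone.

How it is judged:
By the outcome, as a careful person would: the job done as asked, in the order asked, and still so for the second after the job is handed in, with the robot touching nothing.
It also fails if it takes over 40 s, if anything falls off the work surface, if the arm or the gripper's body presses on something with over 40 N, if the wrist force passes 120 N, or if a joint passes its speed limit or range.

## Working session

There is one attempt and no reset: what is moved stays moved. The work goes in short steps, Python scripts to look and compute and a tool call to move; the robot and the scene stay as the last step left them, time stands still between calls to the robot, and variables do not carry over. Pictures are saved under pics/ and viewed, at most 10 in all, crops included, and the job is handed in when it is done.

Besides the shell and the picture viewer there is one more tool, called after "Request:" by a JSON object that holds its "op" and its "data", one argument or row to a line. send_rows: Moves the arm, as the interface text tells. Its arguments: {"type":"object","properties":{"series":{"type":"array"}},"required":["series"]}

```bash
mkdir -p pics; cat > h.py <<'E'
import numpy as np, cv2
from cell import sensors, get_image, ctrl
def shot(n,f):
    d=get_image(n); cv2.imwrite('pics/'+f,d['img'][:,:,::-1]); np.savez('pics/'+f+'.npz',**{k:d[k] for k in d}); return d
def cloud(d):
    z=d['depth'].astype(float); h,w=z.shape; f=h/2/np.tan(np.radians(float(d['vfov']))/2)
    v,u=np.mgrid[:h,:w]; P=np.stack([(u-d['cx'])/f*z,(v-d['cy'])/f*z,z,np.ones_like(z)],-1)
    W=(P@np.linalg.inv(d['world_to_cam']).T)[...,:3]; W[z==0]=np.nan; return W
E
python3 - <<'E'
from h import *
a=shot('scene','s1.png');b=shot('top','t1.png')
cv2.imwrite('pics/st1.png',np.vstack([a['img'],b['img']])[:,:,::-1][::1,::1])
s=sensors.read_state();print(s)
E
```

```text
{'clock': 0.1, 'qpos': array([-1.40078502,  0.62927854,  0.03843181,  1.51827055, -0.02699961,
        0.99629904, -0.02001079]), 'qd': array([ 0.0001056 , -0.00144496,  0.00080009, -0.00608326,  0.00103614,
       -0.00029739,  0.00223987]), 'tau': array([ 4.50780193e-03, -5.64536369e+01,  1.23060454e+00, -1.93972743e+01,
        1.12584379e-02,  5.40744164e-03,  2.92682512e-05]), 'eef_pos': array([151.69885879, 631.50025201, 247.46382915]), 'tool_rot': array([-3.13985473e+00,  1.17271115e-05,  2.90578118e+00]), 'force': array([ 0.13659401, -0.10501437,  1.16766872]), 'torque': array([ 0.02637764,  0.00618421, -0.00487603]), 'gripper_force': 0.0, 'width': 85.5556631220015}
```

View pics/s1.png

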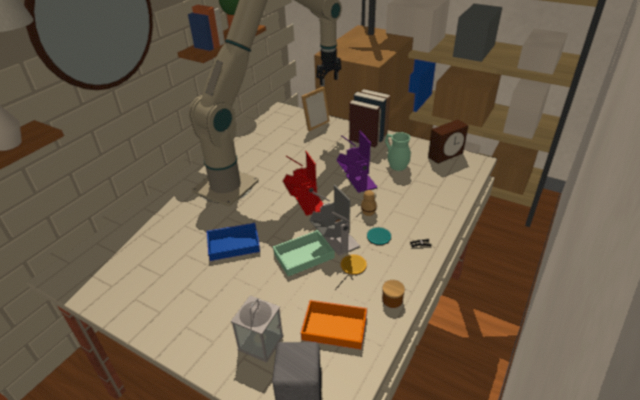

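View pics/t1.png

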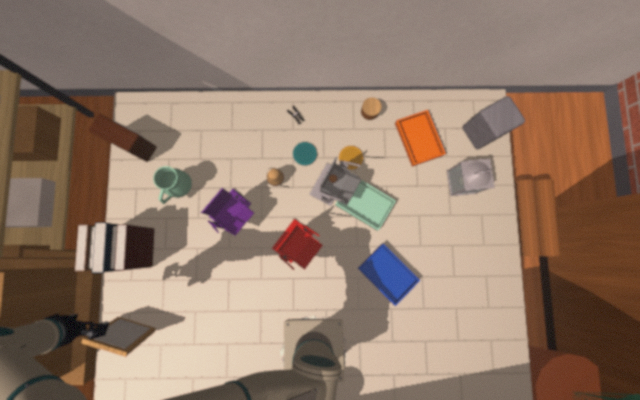

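The scene has three stands: grey at (345,182) in the top view, purple at (228,210) and red at (297,243). It also has three dishes: mint at (372,203), blue at (390,273) and orange at (420,137). By the description I choose the grey stand and mint dish. The jug is at (172,183), the lantern at (470,177), the doll at (275,176), the mustard coaster at (350,156) and the teal coaster at (305,153).

```bash
python3 - <<'E'
from h import *
d=dict(np.load('pics/t1.png.npz'));s=dict(np.load('pics/s1.png.npz'))
W=cloud(d);V=cloud(s)
c1=cv2.resize(d['img'][135:240,260:410],(600,420),interpolation=cv2.INTER_CUBIC)
c2=cv2.resize(s['img'][150:290,260:400],(420,420),interpolation=cv2.INTER_CUBIC)
cv2.imwrite('pics/c1.png',cv2.resize(np.hstack([c1,c2]),(800,330))[:,:,::-1])
# dish mint
for n,D,C in(('top',d,W),('scene',s,V)):
    hsv=cv2.cvtColor(D['img'],cv2.COLOR_RGB2HSV)
    m=(hsv[...,0]>60)&(hsv[...,0]<88)&(hsv[...,1]>50)&(hsv[...,2]>80)
    P=C[m];P=P[(P[:,2]>3)&(P[:,2]<45)&(P[:,1]>-400)&(P[:,1]<150)]
    r=cv2.minAreaRect(P[:,:2].astype(np.float32));print(n,len(P),r,cv2.boxPoints(r).round())
    # high points in stand region
    for lo,hi in((5,60),(60,130),(130,175),(175,212),(212,240)):
        q=C[(C[...,2]>lo)&(C[...,2]<hi)&(C[...,0]>400)&(C[...,0]<700)&(C[...,1]>-130)&(C[...,1]<60)]
        g=q.astype(np.float32)
        if len(g)>3: r=cv2.minAreaRect(g[:,:2]);print(lo,hi,len(g),g.mean(0).round(1),[np.round(x,1) for x in r])
E
```

```text
top 81 ((603.906494140625, -103.47264099121094), (407.34197998046875, 82.7598876953125), 52.644752502441406) [[ 447. -240.]
 [ 513. -290.]
 [ 760.   33.]
 [ 695.   84.]]Traceback (most recent call last):
  File "<stdin>", line 17, in <module>
cv2.error: OpenCV(4.12.0) /io/opencv/modules/imgproc/src/convhull.cpp:143: error: (-215:Assertion failed) total >= 0 && (depth == CV_32F || depth == CV_32S) in function 'convexHull'
```

View pics/c1.png

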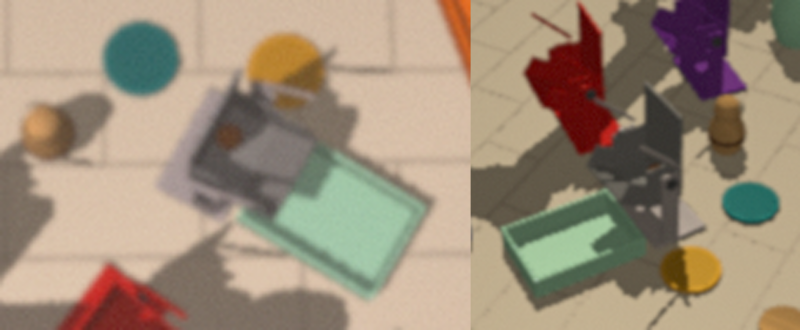

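The crop shows the grey box with the brown bead at (228,137) and its lip over the mint dish, so the choice is right. Next I measure the geometry.

```bash
python3 - <<'E'
from h import *
d=dict(np.load('pics/t1.png.npz'));s=dict(np.load('pics/s1.png.npz'))
W=cloud(d);V=cloud(s)
print(W[203,372],W[182,345],W[156,350],W[176,275],W[80:330,110:520,2][::50,::80].round(), cv2.cvtColor(d['img'],cv2.COLOR_RGB2HSV)[203,372],(d['depth']==0).mean())
for n,D,C in(('top',d,W),('scene',s,V)):
    hsv=cv2.cvtColor(D['img'],cv2.COLOR_RGB2HSV)
    m=(hsv[...,0]>60)&(hsv[...,0]<88)&(hsv[...,1]>30)
    X,Y,Z=C[...,0],C[...,1],C[...,2]
    reg=(X>380)&(X<720)&(Y>-260)&(Y<80)
    P=C[m&reg&(Z>3)&(Z<45)].astype(np.float32)
    print(n,len(P))
    if len(P):
        r=cv2.minAreaRect(P[:,:2]);print(r,cv2.boxPoints(r).round())
    g0=hsv[...,1]<90
    for lo,hi in((5,20),(20,60),(60,130),(130,175),(175,212),(212,240)):
        g=C[reg&g0&(Z>lo)&(Z<hi)].astype(np.float32)
        if len(g)>3: r=cv2.minAreaRect(g[:,:2]);print(lo,hi,len(g),g.mean(0).round(1),[np.round(x,1) for x in r])
E
```

```text
[ 512.31011115 -220.384348      1.17237373] [ 576.60016598 -115.80152037   80.94727651] [ 688.06544775 -143.29547074    7.63504325] [597.09524486 125.30377542  95.62116867] [[-580. -584. -599. -604. -606. -629.]
 [ 151.    1.   -5.   -2.    4.  138.]
 [   1.   44.   61.   92.   -2.    3.]
 [ 186.   -5.    2.   -2.   -1.   -2.]
 [   1.   -0.   -3.   -1.   -2.    3.]] [ 66  48 198] 0.00401171875
top 955Traceback (most recent call last):
  File "<stdin>", line 13, in <module>
cv2.error: OpenCV(4.12.0) /io/opencv/modules/imgproc/src/convhull.cpp:143: error: (-215:Assertion failed) total >= 0 && (depth == CV_32F || depth == CV_32S) in function 'convexHull'
```

```bash
python3 - <<'E'
from h import *
for n in('t1','s1'):
    D=dict(np.load(f'pics/{n}.png.npz'));C=cloud(D);hsv=cv2.cvtColor(D['img'],cv2.COLOR_RGB2HSV)
    X,Y,Z=C[...,0],C[...,1],C[...,2]
    reg=(X>440)&(X<720)&(Y>-300)&(Y<30)
    mint=(hsv[...,0]>60)&(hsv[...,0]<88)&(hsv[...,1]>30)
    rim=C[mint&reg&(Z>25)&(Z<45)];print(n,'rim',len(rim))
    def rect(g):
        if len(g)<4: return
        r=cv2.minAreaRect(np.ascontiguousarray(g[:,:2],dtype=np.float32).reshape(-1,1,2));return [np.round(x,1) for x in r], cv2.boxPoints(r).round().tolist()
    print(rect(rim))
    red=((hsv[...,0]<8)|(hsv[...,0]>165))&(hsv[...,1]>120)
    for lo,hi in((-8,14),(60,130),(130,175),(175,208),(208,235)):
        mk=reg&~red&~mint&(Z>lo)&(Z<hi)
        if lo<0: continue
        k,lab,st,_=cv2.connectedComponentsWithStats(mk.astype(np.uint8))
        for i in range(1,k):
            if st[i,4]>12:
                g=C[lab==i];print(lo,hi,len(g),g.mean(0).round(1),rect(g))
E
```

```text
t1 rim 125
([array([ 508.7, -193.8]), array([166.6, 121.4]), np.float64(57.6)], [[413.0, -232.0], [515.0, -297.0], [605.0, -156.0], [502.0, -91.0]])
60 130 20 [ 629.3 -105.3  115.9] ([array([ 628.5, -105.4]), array([29.4,  6.7]), np.float64(66.0)], [[619.0, -117.0], [626.0, -120.0], [638.0, -93.0], [631.0, -91.0]])
60 130 860 [ 570.2 -101.4   90.5] ([array([564.1, -97.7]), array([102.3, 100.9]), np.float64(60.2)], [[495.0, -117.0], [582.0, -167.0], [633.0, -78.0], [546.0, -28.0]])
60 130 25 [538.1 -42.4 109.5] ([array([535.9, -43.9]), array([45.5,  4.4]), np.float64(60.0)], [[523.0, -62.0], [526.0, -65.0], [549.0, -25.0], [545.0, -23.0]])
60 130 26 [519.3 -43.  102.1] ([array([518.2, -43.1]), array([28.7,  6.3]), np.float64(66.1)], [[510.0, -55.0], [515.0, -57.0], [527.0, -31.0], [521.0, -29.0]])
130 175 31 [ 631.3 -106.2  147.9] ([array([ 632.3, -105.6]), array([31. ,  5.9]), np.float64(59.0)], [[622.0, -117.0], [627.0, -120.0], [643.0, -94.0], [638.0, -91.0]])
130 175 41 [614.5 -90.1 143.4] ([array([613.6, -86.1]), array([34.7, 72.4]), np.float64(11.1)], [[590.0, -54.0], [603.0, -1
[... 1466 characters left out ...]
138.0], [653.0, -84.0], [535.0, -16.0]])
175 208 125 [593.  -56.8 191.7] ([array([587., -53.]), array([  8.5, 106.3]), np.float64(60.6)], [[539.0, -31.0], [631.0, -83.0], [635.0, -75.0], [543.0, -23.0]])
175 208 16 [507.9 -71.  190. ] ([array([507.7, -72. ]), array([31.2,  7. ]), np.float64(63.0)], [[498.0, -84.0], [504.0, -88.0], [518.0, -60.0], [512.0, -57.0]])
175 208 18 [ 616.  -134.4  192.2] ([array([ 617. , -133.3]), array([35.7,  8.8]), np.float64(56.0)], [[603.0, -146.0], [611.0, -151.0], [631.0, -121.0], [623.0, -116.0]])
208 235 81 [590.1 -54.4 217.1] ([array([589.5, -53.1]), array([  9.8, 100.4]), np.float64(60.7)], [[543.0, -33.0], [631.0, -82.0], [636.0, -73.0], [548.0, -24.0]])
```

Request:
{"op": "send_rows", "data": {
  "series": [
    [85,[0,0,0.75],[0,0,0]],
    [85,[0,0,0.75],[0,0,0]],
    [60,[0.49,-0.76,0],[0,0,-0.21]],
    [60,[0.49,-0.76,0],[0,0,-0.21]],
    [60,[0.49,-0.76,0],[0,0,-0.21]],
    [60,[0.49,-0.76,0],[0,0,-0.21]],
    [60,[0.49,-0.76,0],[0,0,-0.21]],
    [60,[0.49,-0.76,0],[0,0,-0.21]]
  ]
}}

```text
clock: 1.1
eef_pos: [328.9, 356.7, 338.1]
tool_rot: [-3.141, -0.0, 2.795]
force: [0.7, -0.4, -0.0]
width: 60.0
gripper_force: 0.0
```

Request:
{"op": "send_rows", "data": {
  "series": [
    [60,[0.49,-0.76,0],[0,0,-0.21]],
    [60,[0.49,-0.76,0],[0,0,-0.21]],
    [60,[0.49,-0.76,0],[0,0,-0.21]],
    [60,[0.49,-0.76,0],[0,0,-0.21]],
    [60,[0.49,-0.76,0],[0,0,-0.21]],
    [60,[0.49,-0.76,0],[0,0,-0.21]],
    [60,[0.49,-0.76,0],[0,0,-0.21]],
    [60,[0.49,-0.76,0],[0,0,-0.21]]
  ]
}}

```text
clock: 2.1
eef_pos: [564.0, -7.7, 338.0]
tool_rot: [3.142, -0.001, 2.649]
force: [1.2, 1.3, -0.2]
width: 59.7
gripper_force: 0.0
```

Next I test the tilt in free air above the box.

Request:
{"op": "send_rows", "data": {
  "series": [
    [60,[0.44,-0.75,0],[0,0,-0.24]],
    [60,[-0.12,-0.22,0],[0.87,-0.49,0]],
    [60,[-0.12,-0.22,0],[0.87,-0.49,0]],
    [60,[-0.12,-0.22,0],[0.87,-0.49,0]],
    [60,[-0.12,-0.22,0],[0.87,-0.49,0]],
    [60,[-0.12,-0.22,0],[0.87,-0.49,0]],
    [60,[0,0,0],[0.87,-0.49,0]],
    [60,[0,0,0],[0.87,-0.49,0]]
  ]
}}

```text
clock: 3.1
eef_pos: [553.6, -117.8, 338.2]
tool_rot: [2.529, -0.0, 2.627]
force: [-0.6, -0.3, -0.6]
width: 60.1
gripper_force: 0.0
```

Request:
{"op": "send_rows", "data": {
  "series": [
    [60,[0,0,0],[0.87,-0.49,0]],
    [60,[0,0,0],[0.87,-0.49,0]],
    [60,[0,0,0],[0,0,0]]
  ]
}}

```text
clock: 3.48
eef_pos: [552.9, -118.9, 336.7]
tool_rot: [2.359, -0.004, 2.625]
force: [-0.8, 0.8, 1.0]
width: 60.1
gripper_force: 0.0
```

```bash
python3 -c "
from h import *
s=sensors.read_state();print(s['qpos'].round(2),s['eef_pos'],s['tool_rot'],s['clock'])
from scipy.spatial.transform import Rotation as R
print(R.from_euler('xyz',s['tool_rot']).as_matrix().round(3))
print(np.degrees((R.from_euler('xyz',s['tool_rot'])*R.from_euler('xyz',[np.pi,0,2.628]).inv()).as_rotvec()))"
```

```text
[ 0.55  0.49  0.05  1.82 -0.92  1.13  2.19] [ 552.8720266  -118.90606815  336.74984017] [ 2.35857642 -0.00365413  2.62505872] 3.475
[[-0.87   0.352  0.346]
 [ 0.494  0.615  0.615]
 [ 0.004  0.705 -0.709]]
[ 39.14079191 -21.92651374  -0.24179179]
```

Request:
{"op": "send_rows", "data": {
  "series": [
    [60,[0.12,0.22,0],[-0.87,0.49,0]],
    [60,[0.12,0.22,0],[-0.87,0.49,0]],
    [60,[0.12,0.22,0],[-0.87,0.49,0]],
    [60,[0.12,0.22,0],[-0.87,0.49,0]],
    [60,[0.12,0.22,0],[-0.87,0.49,0]],
    [60,[0,0,0],[-0.87,0.49,0]],
    [60,[0,0,0],[-0.87,0.49,0]],
    [60,[0,0,0],[-0.87,0.49,0]]
  ]
}}

```text
clock: 4.47
eef_pos: [590.3, -50.3, 339.4]
tool_rot: [3.057, 0.002, 2.63]
force: [0.7, 0.0, 0.1]
width: 60.3
gripper_force: 0.0
```

Request:
{"op": "send_rows", "data": {
  "series": [
    [60,[0,0,0],[-0.87,0.49,0]],
    [60,[0,0,-0.5],[0,0,0]],
    [60,[0,0,-0.5],[0,0,0]],
    [60,[0,0,0],[0,0,0]]
  ]
}}

```text
clock: 4.97
eef_pos: [588.8, -49.9, 277.0]
tool_rot: [-3.14, -0.003, 2.63]
force: [0.2, -0.1, -0.2]
width: 59.9
gripper_force: 0.0
```

```bash
python3 - <<'E'
from h import *
d=shot('wrist','w1.png');C=cloud(d);Z=C[...,2]
s=sensors.read_state();print(s['eef_pos'],s['tool_rot'])
m=(Z>205)&(Z<232)&(abs(C[...,0]-590)<70)&(abs(C[...,1]+52)<60);g=np.ascontiguousarray(C[m][:,:2],dtype=np.float32).reshape(-1,1,2)
print(len(g),C[m].mean(0),np.median(C[m],0)); print(cv2.minAreaRect(g))
E
```

```text
[589.86010808 -50.47302465 278.54168245] [-3.14101706e+00 -2.38289700e-04  2.62936408e+00]
1156 [585.63242893 -50.09355526 220.4409112 ] [584.35127796 -49.24152607 220.65916536]
((590.0744018554688, -52.58237075805664), (4.660443305969238, 99.8450698852539), 60.44906234741211)
```

View pics/w1.png

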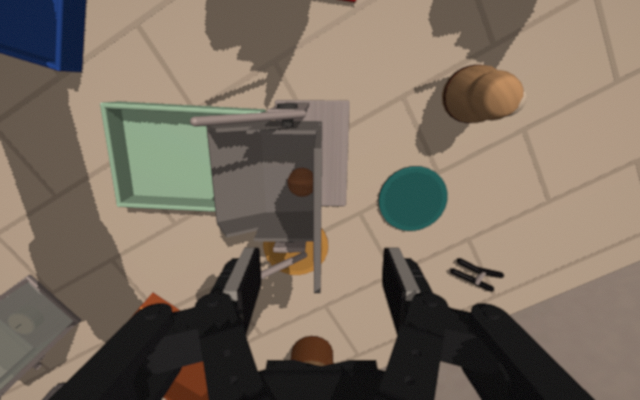

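The wrist view shows the panel edge-on at column 317, centred between the fingers at 245 and 395. The bead is at (301,180). I nudge 2 mm in y, descend and grip.

Request:
{"op": "send_rows", "data": {
  "series": [
    [60,[0,-0.03,-0.4],[0,0,0]],
    [60,[0,0,-0.4],[0,0,0]],
    [60,[0,0,-0.38],[0,0,0]],
    [40,[0,0,0],[0,0,0]],
    [20,[0,0,0],[0,0,0]],
    [10,[0,0,0],[0,0,0]],
    [4,[0,0,0],[0,0,0]],
    [0,[0,0,0],[0,0,0]]
  ]
}}

```text
clock: 6.02
eef_pos: [590.3, -53.9, 209.0]
tool_rot: [3.141, 0.002, 2.627]
force: [-2.1, -1.2, 7.1]
width: 3.9
gripper_force: 59.7
```

Request:
{"op": "send_rows", "data": {
  "series": [
    [0,[0,0,0],[0,0,0]],
    [0,[0,0,0],[0,0,0]],
    [0,[0,0,0],[0,0,0]],
    [0,[0,0,0],[0,0,0]]
  ]
}}

```text
clock: 6.52
eef_pos: [590.3, -53.9, 209.0]
tool_rot: [3.141, 0.002, 2.627]
force: [-1.9, -1.3, 7.0]
width: 3.6
gripper_force: 59.7
```

```bash
cat >p.py <<'E'
from h import *
d=np.array([-.491,-.871]);hin=np.array([590.1,-52.6])+27.5*d
s=sensors.read_state();p=s['eef_pos'];print(s['clock'],p,s['tool_rot'],s['force'].round(1),s['torque'].round(2),s['qpos'].round(2),'fwd',(p[:2]-hin)@d,'h',p[2]-120)
E
python3 p.py; python3 - <<'E'
import numpy as np
d=np.array([-.491,-.871])
r=-27.5;h=87
f=lambda t:np.array([r*np.cos(t)+h*np.sin(t),-r*np.sin(t)+h*np.cos(t)])
for i in range(9):
    a,b=f(np.radians(5*i)),f(np.radians(5*i+5));D=(b-a)/60
    print(5*i+5,(D[0]*d).round(3),D[1].round(3))
E
```

```text
6.525 [590.31698925 -53.91228937 209.0032615 ] [3.14107428e+00 1.88463349e-03 2.62714565e+00] [-1.9 -1.3  7. ] [-0.19  0.34 -0.15] [-0.13  0.61  0.28  1.73 -0.21  0.83  1.3 ] fwd -26.455892679787762 h 89.0032614993834
5 [-0.063 -0.112] 0.034
10 [-0.064 -0.114] 0.023
15 [-0.065 -0.115] 0.012
20 [-0.065 -0.116] 0.0
25 [-0.065 -0.115] -0.011
30 [-0.064 -0.114] -0.023
35 [-0.063 -0.112] -0.034
40 [-0.061 -0.109] -0.045
45 [-0.059 -0.105] -0.056
```

Request:
{"op": "send_rows", "data": {
  "series": [
    [0,[-0.03,-0.056,0.018],[0.44,-0.245,0]],
    [0,[-0.032,-0.057,0.016],[0.435,-0.245,0]],
    [0,[-0.065,-0.115,0.023],[0.87,-0.49,0]],
    [0,[-0.066,-0.117,0.012],[0.87,-0.49,0]],
    [0,[0,0,0],[0,0,0]]
  ]
}}

```text
clock: 7.15
eef_pos: [578.3, -75.1, 213.1]
tool_rot: [2.877, 0.0, 2.624]
force: [-2.4, 0.4, 8.0]
width: 4.0
gripper_force: 60.7
```

```bash
python3 p.py
```

```text
7.15 [578.27228877 -75.05736558 213.08916865] [2.87681475e+00 1.95610720e-04 2.62406573e+00] [-2.4  0.4  8. ] [0.04 0.38 0.05] [ 0.17  0.55  0.08  1.83 -0.45  0.73  1.62] fwd -2.124583364471574 h 93.08916864727377
```

Request:
{"op": "send_rows", "data": {
  "series": [
    [0,[-0.066,-0.118,0.0],[0.87,-0.49,0]],
    [0,[-0.066,-0.117,-0.011],[0.87,-0.49,0]],
    [0,[-0.065,-0.116,-0.023],[0.87,-0.49,0]],
    [0,[-0.064,-0.114,-0.034],[0.87,-0.49,0]],
    [0,[-0.062,-0.111,-0.045],[0.87,-0.49,0]],
    [0,[-0.06,-0.107,-0.056],[0.87,-0.49,0]],
    [0,[0,0,0],[0,0,0]],
    [0,[0,0,0],[0,0,0]]
  ]
}}

```text
clock: 8.15
eef_pos: [555.1, -115.7, 202.3]
tool_rot: [2.357, -0.001, 2.628]
force: [-6.3, -3.8, 10.7]
width: 4.1
gripper_force: 63.3
```

```bash
python3 p.py; python3 - <<'E'
from h import *
a=shot('scene','s2.png');b=shot('wrist','w2.png')
c=cv2.resize(a['img'][150:290,240:400],(457,400),interpolation=cv2.INTER_CUBIC)
cv2.imwrite('pics/c2.png',cv2.resize(np.hstack([c,b['img']]),(800,292))[:,:,::-1])
C=cloud(a);Z=C[...,2];hsv=cv2.cvtColor(a['img'],cv2.COLOR_RGB2HSV)
# panel fit: grey points in box volume in the stand frame
d=np.array([-.491,-.871]);hin=np.array([576.6,-76.5])
for n,D in(('s',a),('w',b)):
    C=cloud(D).reshape(-1,3);x=(C[:,:2]-hin)@d;y=(C[:,:2]-hin)@np.array([.871,-.491]);z=C[:,2]-120
    m=(abs(y)>25)&(abs(y)<48)&(x>-30)&(x<75)&(z>35)&(z<95);P=np.c_[x,z][m]
    if m.sum()>10:
        q=P-np.median(P,0);v=np.linalg.svd(q,full_matrices=False)[2][0];print(n,m.sum(),np.degrees(np.arctan2(v[0],v[1])),np.median(P,0))
E
```

```text
8.15 [ 555.06820567 -115.72239534  202.26873642] [ 2.35654203e+00 -8.52271141e-04  2.62771098e+00] [-6.3 -3.8 10.7] [0.2  0.43 0.26] [ 0.79  0.7  -0.32  1.93 -0.89  0.78  2.32] fwd 44.68786235650928 h 82.26873641792321
s 39 46.43700430369512 [27.38055908 70.78058239]
w 1016 43.15635411548203 [51.69858522 91.01728834]
```

View pics/c2.png

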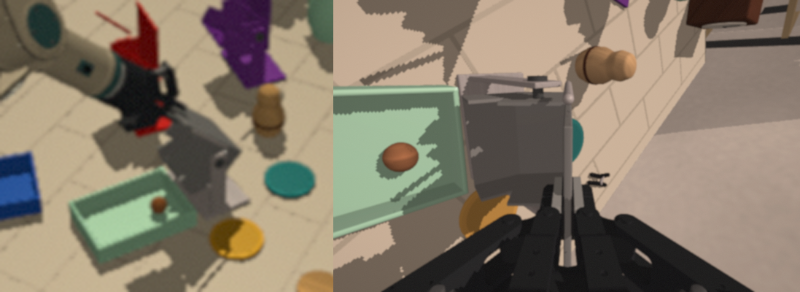

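The scene crop and wrist view show the box at 45 degrees, in line with the rods, and the bead in the mint dish (wrist crop at (401,157)). I hold a bit longer, then go back.

Request:
{"op": "send_rows", "data": {
  "series": [
    [0,[0,0,0],[0,0,0]],
    [0,[0,0,0],[0,0,0]],
    [0,[0,0,0],[0,0,0]],
    [0,[0,0,0],[0,0,0]],
    [0,[0,0,0],[0,0,0]],
    [0,[0,0,0],[0,0,0]],
    [0,[0.03,0.053,0.029],[-0.435,0.245,0]],
    [0,[0.03,0.054,0.027],[-0.435,0.245,0]]
  ]
}}

```text
clock: 9.25
eef_pos: [558.8, -109.2, 205.9]
tool_rot: [2.446, -0.0, 2.628]
force: [-5.2, -3.1, 7.7]
width: 4.2
gripper_force: 62.9
```

Request:
{"op": "send_rows", "data": {
  "series": [
    [0,[0.062,0.111,0.045],[-0.87,0.49,0]],
    [0,[0.064,0.114,0.034],[-0.87,0.49,0]],
    [0,[0.065,0.116,0.023],[-0.87,0.49,0]],
    [0,[0.066,0.117,0.011],[-0.87,0.49,0]],
    [0,[0.066,0.118,0],[-0.87,0.49,0]],
    [0,[0.066,0.117,-0.012],[-0.87,0.49,0]],
    [0,[0.065,0.115,-0.023],[-0.87,0.49,0]]
  ]
}}

```text
clock: 10.12
eef_pos: [586.6, -60.5, 211.0]
tool_rot: [3.058, 0.002, 2.628]
force: [-2.3, -2.1, -0.1]
width: 3.9
gripper_force: 61.3
```

Request:
{"op": "send_rows", "data": {
  "series": [
    [0,[0.032,0.057,-0.016],[-0.435,0.245,0]],
    [0,[0.015,0.028,-0.009],[-0.22,0.12,0]],
    [0,[0.015,0.028,-0.009],[-0.22,0.125,0]],
    [0,[0,0,0],[0,0,0]],
    [0,[0,0,0],[0,0,0]]
  ]
}}

```text
clock: 10.75
eef_pos: [590.4, -53.9, 209.0]
tool_rot: [-3.14, 0.002, 2.628]
force: [-2.5, -1.6, 8.6]
width: 3.9
gripper_force: 62.7
```

```bash
python3 p.py
```

```text
10.75 [590.36239273 -53.88970346 208.99068242] [-3.14040873e+00  2.31889193e-03  2.62794019e+00] [-2.5 -1.6  8.6] [-0.32  0.55 -0.27] [-0.13  0.6   0.27  1.73 -0.21  0.83  1.29] fwd -26.49785811607133 h 88.99068242234662
```

Next I press back about 2 mm to make sure the box is on its level stop.

Request:
{"op": "send_rows", "data": {
  "series": [
    [0,[0.016,0.029,0],[0,0,0]],
    [0,[0,0,0],[0,0,0]]
  ]
}}

```text
clock: 11.0
eef_pos: [590.3, -53.9, 209.0]
tool_rot: [-3.138, 0.002, 2.627]
force: [-4.5, -5.1, 10.2]
width: 3.7
gripper_force: 62.9
```

```bash
python3 p.py
```

```text
11.0 [590.34915725 -53.88363715 209.01022753] [-3.13807656e+00  1.70327877e-03  2.62676448e+00] [-4.5 -5.1 10.2] [-0.82  0.86 -0.16] [-0.13  0.61  0.27  1.73 -0.2   0.83  1.29] fwd -26.496643245965455 h 89.01022753250689
```

The box did not move and the force rose, so it is on the hard stop. I release and retreat.

Request:
{"op": "send_rows", "data": {
  "series": [
    [20,[0,0,0],[0,0,0]],
    [50,[0,0,0],[0,0,0]],
    [50,[0,0,0],[0,0,0]],
    [50,[0,0,0.5],[0,0,0]],
    [50,[0,0,0.8],[0,0,0]],
    [50,[0,0,0.9],[0,0,0]],
    [50,[0.2,0.7,0.3],[0,0,0]],
    [50,[0,0.9,0],[0,0,0]]
  ]
}}

```text
clock: 12.0
eef_pos: [604.6, 44.3, 359.7]
tool_rot: [3.139, 0.005, 2.625]
force: [0.1, 0.8, -0.7]
width: 50.1
gripper_force: 0.0
```

Request:
{"op": "send_rows", "data": {
  "series": [
    [50,[-0.2,0.9,0],[0,0,0]],
    [50,[-0.2,0.9,0],[0,0,0]],
    [50,[-0.2,0.9,0],[0,0,0]],
    [50,[-0.2,0.9,0],[0,0,0]],
    [50,[0,0,0],[0,0,0]],
    [50,[0,0,0],[0,0,0]]
  ]
}}

```text
clock: 12.75
eef_pos: [554.8, 260.3, 357.3]
tool_rot: [-3.141, 0.0, 2.629]
force: [0.3, 0.1, -0.2]
width: 50.1
gripper_force: 0.0
```

```bash
python3 - <<'E'
from h import *
a=shot('scene','s3.png');b=shot('top','t3.png')
c1=cv2.resize(b['img'][100:310,230:440],(400,400));c2=cv2.resize(a['img'][120:320,220:420],(400,400))
cv2.imwrite('pics/c3.png',np.hstack([c1,c2])[:,:,::-1])
for n,D in(('t',b),('s',a)):
    C=cloud(D);X,Y,Z=C[...,0],C[...,1],C[...,2];hsv=cv2.cvtColor(D['img'],cv2.COLOR_RGB2HSV)
    def rect(m):return cv2.minAreaRect(np.ascontiguousarray(C[m][:,:2],dtype=np.float32).reshape(-1,1,2))
    reg=(X>440)&(X<720)&(Y>-300)&(Y<30)
    print(n,rect(reg&(Z>208)&(Z<235)),rect(reg&(hsv[...,0]>60)&(hsv[...,0]<88)&(hsv[...,1]>30)&(Z>25)&(Z<45)))
print(sensors.read_state()['clock'],sensors.read_state()['force'])
E
```

```text
t ((573.6351318359375, -81.67214965820312), (75.91742706298828, 126.97824096679688), 58.76422882080078) ((509.41058349609375, -193.4154052734375), (163.56007385253906, 121.15704345703125), 56.819725036621094)
s ((574.4568481445312, -86.09967803955078), (84.05730438232422, 124.46099090576172), 60.51164245605469) ((514.9931030273438, -196.0365447998047), (175.77877807617188, 128.1894073486328), 58.32854461669922)
12.85 [-0.62581964 -0.71228416 -0.12007343]
```

View pics/c3.png

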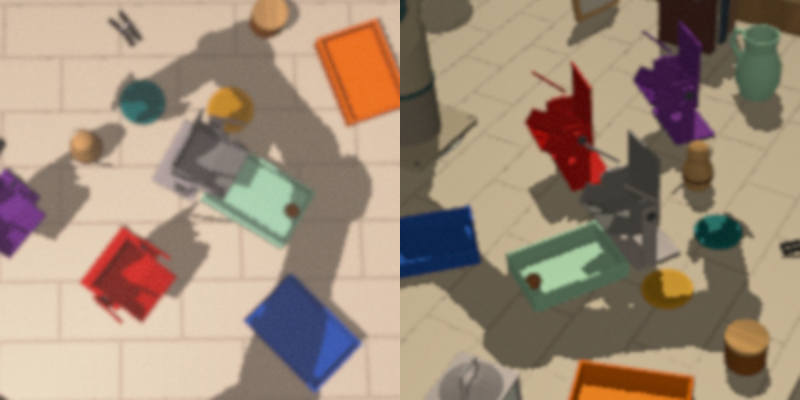

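The bead is in the dish (top crop at (290,210)), the box is upright, and everything else is where it stood. One last check of the panel top, then hand-in.

```bash
python3 - <<'E'
from h import *
d=np.array([-.491,-.871]);e=np.array([.871,-.491]);hin=np.array([576.6,-76.5])
r=[]
for n in('t1','t3','s1','s3'):
    C=cloud(dict(np.load(f'pics/{n}.png.npz'))).reshape(-1,3);x=(C[:,:2]-hin)@d;y=(C[:,:2]-hin)@e
    m=(abs(y)<48)&(abs(x)<50)&(C[:,2]>211)&(C[:,2]<232);r.append(np.median(x[m]));print(n,m.sum(),r[-1])
if max(abs(r[0]-r[1]),abs(r[2]-r[3]))<2: print(ctrl.finish_job())
E
```

```text
t1 53 -28.3505833593191
t3 54 -28.305464908171388
s1 66 -26.16654322107854
s3 63 -26.044083286509856
the job is handed in; nothing more can be done
None
```

The job is handed in: I tipped the box to about 45 degrees and held it there for over a second. The bead rolled into the mint dish, and the box is back on its level stop with nothing else seen to move.

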